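Press the flat nozzle onto the hand vacuum and hang it back in its dock

TASK

The bench hand vacuum hanging in its charging dock has no nozzle on; fit the wide flat one. Lift the vacuum out of the dock, press its tapered spigot straight down into the flat nozzle standing on the bench until the nozzle is fully home against the collar and friction alone holds it, then carry it on the vacuum and hang the vacuum upright in the fork of the dock again, nozzle still home. Do not knock over or shift the round nozzle, the heat sink or the capacitor.

Things in the scene. Friction and masses are not known exactly. Their poses are not given: they have to be found in the camera images.
- vacuum: Light grey hand vacuum with dark rings, round, 177 mm tall, 0.36 to 0.53 kg, hanging spigot down. Origin: centre of the spigot's lower end; z up its axis (heights below are from here). Metal spigot 0 to 32 mm, diameter 20 mm at the tip, 23.4 at 3 mm, tapering to 27.5; collar, diameter 36, 32 to 38 mm; neck, diameter 30, 38 to 72 mm. Yaw does not matter.
- vac_grip (a point): On the vacuum's axis, 146 mm above its origin: middle of the round handle, 44 mm diameter, 122 to 172 mm above the origin, to be grasped from above. Below the handle a shoulder slopes out (122 down to 112 mm) to the body.
- vac_underside (a point): On the vacuum's axis, 72 mm above its origin: flat underside (56 mm diameter, edge bevelled) of the 63 mm diameter body, which reaches up to 112 mm. It rests on the dock's fork.
- flat_nozzle: Wide flat light grey nozzle, about 66 g, standing loose on the bench, socket up. Foot 96 mm long (its y), 30 mm thick (its x), 14 mm high; above it narrows to a round socket of 40 mm outer diameter. 80 mm tall. Origin: centre of its underside, z up the socket's axis. Fully home on the spigot, its origin is 48 mm below the vacuum's origin.
- nozzle_mouth (a point): Centre of the flat nozzle's open socket rim, 80 mm above its origin. Bore 30 mm, 34 mm deep, with four springy rubber ribs that match the spigot. The tip enters freely 21 mm; the last 11 mm rub ever harder, about 5 N with 4 mm to go and 10 to 15 N to bring it home, the collar on the rim (tip 32 mm deep). Once home it holds against a pull of 5 N or more.
- bell_nozzle: The other standing nozzle: same grey, socket and height (80 mm), but a round foot of 58 mm diameter. Not wanted. Origin: centre of its underside. The two standing nozzles may change places. (A third, narrow 150 mm nozzle lies on its side.)
- dock: Dark grey charging dock, fixed. Origin: on the bench, under the seat's axis; the fork opens to its -x. Base plate 140 mm wide, x = -58 to 100 mm, 10 mm high. Post from x = 62 mm, 168 mm tall. Two arms along x from x = -40 mm to the post, 10 mm thick, tops at 148 mm, gap 41 mm wide, ending at x = 22 mm; outer sides at y = 42 and -42 mm.
- dock_seat (a point): Centre of the seat, between the arms at the height of their tops. Lips 6 mm high ring the seat: sides at 36 mm, front nibs and back at 35 mm, so the vacuum's body goes in over them and is lowered. Seated, the vacuum's origin is 72 mm below this point and a nozzle that is home hangs 28 mm above the bench, clear of base and post however turned.
- heat_sink: Bystander: finned aluminium heat sink 60 x 90 x 30 mm, lying loose. Origin: centre of its underside.
- capacitor_can: Bystander: round capacitor, 52 mm diameter, 90 mm tall, standing loose. Origin: centre of its underside.

How it is judged:
On the way, in this order (a step that is already met when the one before it is completed fails the run):
1. the vacuum is lifted out of its dock (horizontal distance between vacuum and dock_seat above 0.07 m), for 0.1 s.
2. its spigot is pressed fully home in the flat nozzle (z of flat_nozzle in the frame of vacuum above -0.051 m and x of flat_nozzle in the frame of vacuum between -0.004 and 0.004 m and y of flat_nozzle in the frame of vacuum between -0.004 and 0.004 m and angle between the z axis of flat_nozzle and the z axis of vacuum, either way round below 0.06 rad), for 0.2 s.
3. the nozzle is carried clear of the bench on the spigot, by friction alone (all of step 2 and height (world z) of flat_nozzle above 0.033 m and contact force between the fingers and flat_nozzle below 0.5 N), for 0.3 s.
At the end, for the whole second after the job is handed in: The vacuum hangs released, upright (4 degrees) and still in the fork, axis within 8 mm of the seat's, origin 73 to 80 mm above the dock's. The flat nozzle is home on it (gap at the collar under 3 mm, straight within 3.5 degrees), at least 20 mm above the bench. The round nozzle still stands (all of step 2 and horizontal distance between vacuum and dock_seat below 0.008 m and z of vacuum in the frame of dock between 0.073 and 0.08 m and angle between vacuum's own z axis and vertical below 0.07 rad and height (world z) of flat_nozzle above 0.02 m and linear speed of each of vacuum, flat_nozzle below 0.02 m/s and angle between bell_nozzle's own z axis and vertical below 0.1 rad); the robot touches nothing.
It fails at once if the round nozzle is shifted by more than 30 mm (distance of bell_nozzle from where it was at the start of the episode above 0.03 m).
It fails at once if the heat sink or the capacitor is shifted by more than 30 mm (distance of any of heat_sink, capacitor_can from where it was at the start of the episode above 0.03 m).
It also fails if it takes over 48 s, if anything falls off the work surface, if the arm or the gripper's body presses on something with over 40 N, if the wrist force passes 120 N, or if a joint passes its speed limit or range.

ROBOT

A 6-joint arm with a two-finger parallel gripper is mounted at the origin on a cart in front of the work surface, level with it; the furniture and walls round the work are solid. World frame = base frame: x ahead of the robot, y to its left, z up, the work surface at z = 0. Lengths are in m, angles in rad, forces in N, time in s.
With the tool pointing down it reaches from about 0.35 to 0.775 m from the base axis. Payload 5.5 kg.
Tool frame: the origin (TCP) lies midway between the tips of the shut fingers; the grasp point (between the pads) lies 19 mm behind it; z points along the fingers, y is the line along which they close (so a half turn about z gives the same grasp; the last joint's range is limited). The gripper opens to 85 mm and grips with 20 to 120 N. Pads are 22 mm wide; open, the fingers measure 114 mm over their backs; the gripper's body (76 mm by 85 mm) begins 54 mm behind the grasp point. The pads swing forward as they close: fully open they stand 13 mm farther back than shut.
Start: joints at [1.012, 0.313, 0.046, 1.304, 0, 1.431], TCP at [0.234, 0.525, 0.231] pointing down, gripper open.
Joint ranges: [-2.76, 2.76], [-0.86, 1.69], [-1.03, 1.26], [-2.2, 2.34], [-1.47, 1.5], [-3.14, 3.14]. Speed limits (rad/s): [2.57, 2.57, 3.14, 3.14, 3.14, 3.14].

INTERFACE

Orientations are given as a unit quaternion [w, x, y, z].
In Python, from plant import manip gives the robot as it stands. The module is installed in compiled form; this text tells all that it offers.
- The arm moves only by the tool drive_tool, never from a script. Its argument "targets" is a list of rows, each a list of 7 numbers: the shift along the tool's x, y, z each as a share of 15 cm, from -1 to 1, then the turn, a rotation vector about the tool's x, y, z each as a share of 60 degrees, from -1 to 1, then the opening, from -1 (shut) to 1 (fully open). A call has 1 to 5 rows; each row shifts and turns the commanded pose from where the row before left it, along the tool's axes as they then stand; what a row does not reach is not made up. A row lasts 1/8 s, in which the tool goes at most 62.5 mm and 10.7 degrees, less where a joint would pass 70% of its speed; a pose out of reach is approached as far as the arm can. A call with a number of a shift or a turn outside -1 to 1 is refused whole. A call with a gripper value outside its range is refused whole. The fingers move at their own pace and stop on an object; "squeeze" is the grip in N (left out, the last holds). Time passes only in rows, so rows that do not move let the fingers close. It gives the time, the measured TCP pose, the force, the opening and the grip force at its end, in the units of the state.
- manip.get_obs(): the state, without advancing time (a new reading comes with each control period).
- manip.camera(name): name is "scene" or "top"; returns the picture (420x560x3 uint8, red, green, blue); there is no depth.
- manip.get_calibration(name): a dict with "fovy" (degrees; the focal length in pixels is half the picture's height over the tangent of half this angle, whatever the lens; pixels are square), "cx", "cy" (the principal point, pixels), "R" (3x3) and "t" (3): a world point X has camera coordinates R X + t. Camera axes: x right, y down, z forward; pixel columns grow to the right and rows downward; lengths in m; the calibration is good to about 2 mm. A picture is of the moment at which its call begins. get_calibration takes no time and is no camera call.
- manip.job_done(): hands the job in; it is judged then, once.
The state is a dict: "clock": time; "qpos": joint angles; "qd": joint speeds; "joint_torque": joint torques, N m; "tool_pos": TCP position; "orientation": TCP orientation; "contact_force": force on the tool from outside, world axes, zero at the start; "moment": the same for the moment, N m; "opening": finger opening in m; "grasp_force": force on a finger pad.
Only numpy, scipy, OpenCV 4.12 (cv2) and the standard library are available. Lean on these libraries where they do the work, as an engineer would, in place of code of your own. Each camera call takes 0.05 s, during which the arm holds its last target. There are 200 camera calls.

## Working session

There is one attempt and no reset: what is moved stays moved. The work goes in short steps, Python scripts to look and compute and a tool call to move; the robot and the scene stay as the last step left them, time stands still between calls to the robot, and variables do not carry over. Pictures are saved under pics/ and viewed, at most 10 in all, crops included, and the job is handed in when it is done.

Besides the shell and the picture viewer there is one more tool, called after "Request:" in YAML: its name, and indented under it one key for each argument. drive_tool: Moves the arm, as the interface text tells. Its arguments: {"type":"object","properties":{"targets":{"type":"array"},"squeeze":{"type":"number"}},"required":["targets"]}

```bash
mkdir -p pics
python3 - <<'E'
from plant import manip
import cv2,json,numpy as np
for n in("scene","top"):
    im=manip.camera(n); cv2.imwrite(f"pics/{n}0.png",im[:,:,::-1])
    c=manip.get_calibration(n); print(n,{k:np.round(v,4).tolist() for k,v in c.items()})
print(manip.get_obs())
E
```

```text
scene {'fovy': 42.4055, 'cx': 284.9143, 'cy': 205.037, 'R': [[0.425, -0.9051, -0.014], [-0.4919, -0.218, -0.8429], [0.7599, 0.3651, -0.5378]], 't': [-0.3293, 0.3386, 0.9507]}
top {'fovy': 52.3648, 'cx': 277.297, 'cy': 209.4271, 'R': [[0.0099, -0.9994, 0.0322], [-0.9808, -0.016, -0.1945], [0.195, -0.0297, -0.9804]], 't': [-0.1469, 0.5153, 0.9902]}
{'clock': 0.1, 'qpos': array([ 1.01239171e+00,  3.13922781e-01,  4.50906213e-02,  1.30358857e+00,
       -4.19200957e-05,  1.43118632e+00]), 'qd': array([ 0.00059126, -0.00297687,  0.00151647,  0.00049251,  0.00142995,
       -0.00037852]), 'joint_torque': array([ 3.13876626e-03, -4.81725848e+01,  2.99243742e+01,  1.27438045e-02,
       -8.42200302e-05, -2.09585113e-05]), 'tool_pos': array([0.23361264, 0.52490918, 0.23049866]), 'orientation': array([-2.58048113e-04,  2.07870321e-01,  9.78156056e-01, -7.70403431e-04]), 'contact_force': array([ 0.53417864,  0.69939613, -0.4178421 ]), 'moment': array([-0.00331664,  0.04754469, -0.02498114]), 'grasp_force': 0.0, 'opening': 0.08526484438250422}
```

View pics/scene0.png

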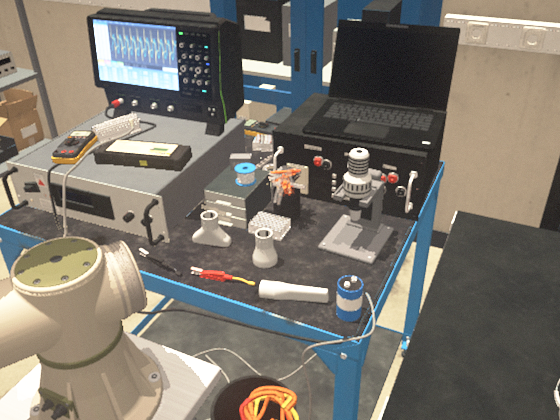

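View pics/top0.png

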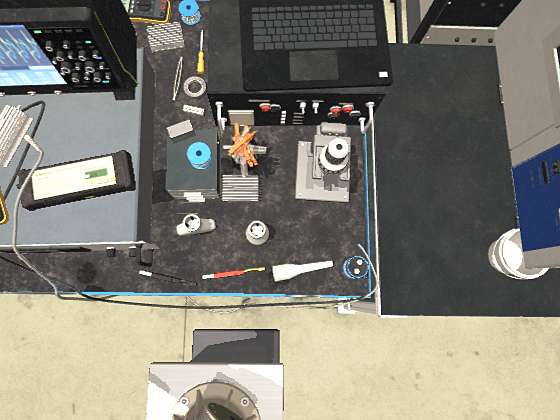

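Run:
```python
import cv2
a=cv2.imread("pics/scene0.png")[135:285,180:380]; cv2.imwrite("pics/s1.png",cv2.resize(a,None,fx=4,fy=4,interpolation=cv2.INTER_CUBIC))
a=cv2.imread("pics/top0.png")[115:265,170:370]; cv2.imwrite("pics/t1.png",cv2.resize(a,None,fx=4,fy=4,interpolation=cv2.INTER_CUBIC))
```

```text
(no output)
```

View pics/s1.png

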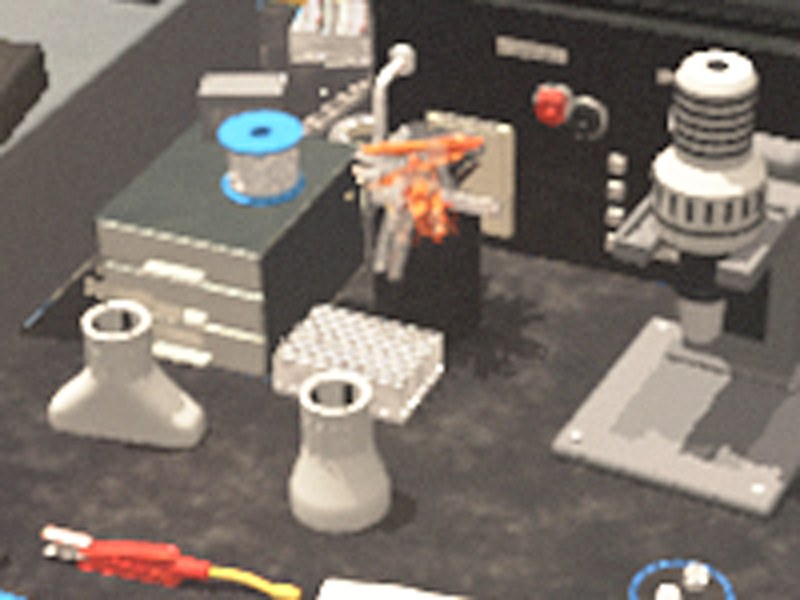

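View pics/t1.png

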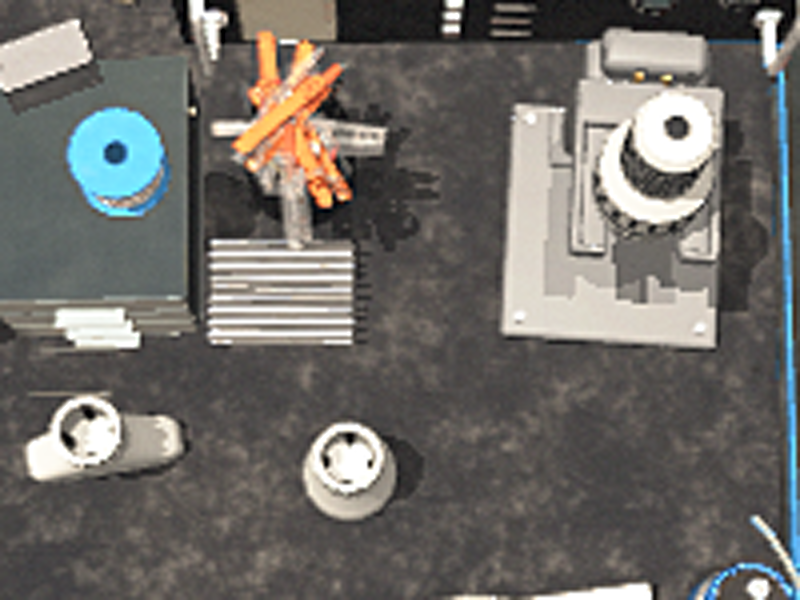

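```bash
cat > h.py <<'E'
import numpy as np
from plant import manip
def ray(n,uv):
    c=manip.get_calibration(n); f=210/np.tan(np.radians(c["fovy"]/2))
    R=np.array(c["R"]);t=np.array(c["t"])
    d=R.T@np.array([(uv[0]-c["cx"])/f,(uv[1]-c["cy"])/f,1]); return -R.T@t,d/np.linalg.norm(d)
def onz(n,uv,z):
    o,d=ray(n,uv); return o+d*(z-o[2])/d[2]
def tri(a,b):
    A=np.zeros((3,3));B=np.zeros(3)
    for n,uv in(("scene",a),("top",b)):
        o,d=ray(n,uv);P=np.eye(3)-np.outer(d,d);A+=P;B+=P@o
    return np.linalg.solve(A,B)
T=lambda x,y:(170+x/4-.375,115+y/4-.375)
S=lambda x,y:(180+x/4-.375,135+y/4-.375)
E
python3 - <<'E'
from h import *
np.set_printoptions(precision=4,suppress=True)
for n,s,t,z in(("flat rim",(117,321),(86,431),.08),("bell rim",(336,393),(349,459),.08),("vac top",(715,68),(675,130),.253)):
    print(n,tri(S(*s),T(*t)),onz("scene",S(*s),z),onz("top",T(*t),z))
print("dock corners",[onz("top",T(*p),.01) for p in((513,103),(501,335),(717,347))])
print("scene dock corners",[onz("scene",S(*p),.01) for p in((555,447),(770,512))])
print("screws",[onz("top",T(*p),.01) for p in((529,118),(519,316),(699,327))])
print("flat foot ends",[onz("top",T(*p),.008) for p in((27,462),(184,435))])
print("sink",[onz("top",T(*p),.03) for p in((210,240),(354,240),(208,345),(354,345))], "stack",onz("top",T(188,300),.09))
E
```

```text
flat rim [0.4784 0.0619 0.0786] [0.4773 0.0595 0.08  ] [0.4775 0.0628 0.08  ]
bell rim [ 0.4637 -0.0928  0.0802] [ 0.4646 -0.0936  0.08  ] [ 0.4631 -0.0918  0.08  ]
vac top [ 0.6096 -0.2582  0.2512] [ 0.607  -0.2598  0.253 ] [ 0.6085 -0.2571  0.253 ]
dock corners [array([ 0.712 , -0.1939,  0.01  ]), array([ 0.5553, -0.1863,  0.01  ]), array([ 0.5498, -0.3253,  0.01  ])]
scene dock corners [array([ 0.5551, -0.192 ,  0.01  ]), array([ 0.548 , -0.3278,  0.01  ])]
screws [array([ 0.7018, -0.2044,  0.01  ]), array([ 0.568 , -0.1978,  0.01  ]), array([ 0.5628, -0.3139,  0.01  ])]
flat foot ends [array([0.4691, 0.111 , 0.008 ]), array([0.4877, 0.0137, 0.008 ])]
sink [array([ 0.6091, -0.0005,  0.03  ]), array([ 0.6109, -0.0914,  0.03  ]), array([ 0.5412, -0.0016,  0.03  ]), array([ 0.5428, -0.0927,  0.03  ])] stack [0.5552 0.0049 0.09  ]
```

Request:
drive_tool:
  targets:
    - [0,0,-0.27,0,0,-0.133,1]
    - [0,0,-0.27,0,0,-0.133,1]
    - [0,0,-0.27,0,0,-0.134,1]
    - [-0.2,-0.34,0,0,0,0,1]
    - [-0.2,-0.34,0,0,0,0,1]

```text
clock: 0.72
tool_pos: [0.2943, 0.4228, 0.3528]
orientation: [0.0, -0.001, 1.0, 0.0]
contact_force: [0.7, -0.5, -0.3]
opening: 0.0857
grasp_force: 0.0
```

Request:
drive_tool:
  targets:
    - [-0.16,-0.35,0,0,0,0,1]
    - [-0.16,-0.35,0,0,0,0,1]
    - [-0.16,-0.35,0,0,0,0,1]
    - [-0.16,-0.35,0,0,0,0,1]
    - [-0.16,-0.35,0,0,0,0,1]

```text
clock: 1.35
tool_pos: [0.4142, 0.1591, 0.3526]
orientation: [-0.0, -0.0, 1.0, 0.0]
contact_force: [0.7, 0.8, 0.8]
opening: 0.0855
grasp_force: 0.0
```

Request:
drive_tool:
  targets:
    - [-0.16,-0.35,0,0,0,0,1]
    - [-0.16,-0.35,0,0,0,0,1]
    - [-0.16,-0.35,0,0,0,0,1]
    - [-0.16,-0.35,0,0,0,0,1]
    - [0,0,0,0,0,0,1]

```text
clock: 1.98
tool_pos: [0.5109, -0.0526, 0.3511]
orientation: [-0.001, 0.003, 1.0, 0.0]
contact_force: [-0.7, -0.3, 0.4]
opening: 0.0859
grasp_force: 0.0
```

Request:
drive_tool:
  targets:
    - [-0.163,-0.343,0,0,0,0,1]
    - [-0.163,-0.343,0,0,0,0,1]
    - [-0.163,-0.343,0,0,0,0,1]
    - [-0.163,-0.343,0,0,0,0,1]
    - [0,0,0,0,0,0,1]

```text
clock: 2.6
tool_pos: [0.6086, -0.2576, 0.3487]
orientation: [-0.002, 0.001, 1.0, 0.001]
contact_force: [0.6, 1.1, 1.1]
opening: 0.085
grasp_force: 0.0
```

Run:
```python
from plant import manip
import cv2,numpy as np
a=manip.camera("scene")[70:220,260:460,::-1];b=manip.camera("top")[60:210,250:450,::-1]
cv2.imwrite("pics/p2.png",cv2.resize(np.hstack([a,b]),None,fx=2,fy=2,interpolation=cv2.INTER_CUBIC))
```

```text
(no output)
```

View pics/p2.png

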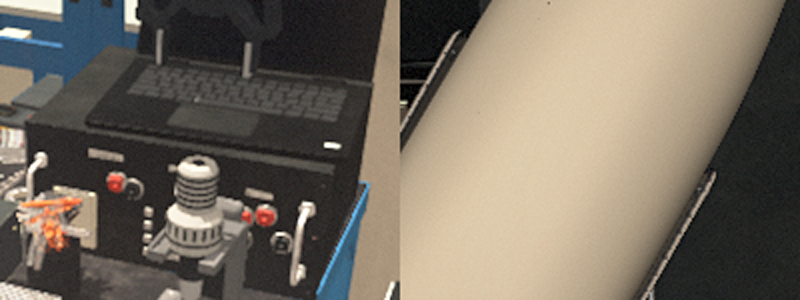

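Request:
drive_tool:
  targets:
    - [0,0,0.25,0,0,0,1]
    - [0,0,0.25,0,0,0,1]
    - [0,0,0.25,0,0,0,1]
    - [0,0,0.15,0,0,0,1]
    - [0,0,0.08,0,0,0,1]

```text
clock: 3.32
tool_pos: [0.6069, -0.2524, 0.2058]
orientation: [-0.0, -0.001, 1.0, 0.0]
contact_force: [0.2, -0.1, -0.9]
opening: 0.0856
grasp_force: 0.0
```

Request:
drive_tool:
  targets:
    - [0,0,0,0,0,0,0.4]
    - [0,0,0,0,0,0,0.2]
    - [0,0,0,0,0,0,0.1]
    - [0,0,0,0,0,0,0.05]
  squeeze: 60

```text
clock: 3.82
tool_pos: [0.6084, -0.2563, 0.2072]
orientation: [0.001, 0.0, 1.0, -0.001]
contact_force: [0.7, -4.1, 4.2]
opening: 0.0443
grasp_force: 2.1
```

Request:
drive_tool:
  targets:
    - [0,0,0,0,0,0,0.0]
    - [0,0,0,0,0,0,-0.1]
    - [0,0,0,0,0,0,-0.2]
  squeeze: 60

```text
clock: 4.2
tool_pos: [0.6084, -0.2566, 0.2074]
orientation: [0.001, 0.0, 1.0, -0.002]
contact_force: [-0.8, -5.4, 6.1]
opening: 0.043
grasp_force: 59.8
```

Run:
```python
from h import *
for i in range(2):
    manip.camera("top");o=manip.get_obs()
    print(*[np.round(o[k],4) for k in("clock","tool_pos","orientation","contact_force","moment","opening","grasp_force")])
```

```text
4.25 [ 0.6084 -0.2565  0.2074] [ 1.3e-03  4.0e-04  1.0e+00 -1.5e-03] [ 0.1567 -5.2829  5.8114] [-1.0922  0.0794  0.0832] 0.0428 59.7785
4.3 [ 0.6084 -0.2566  0.2074] [ 1.4e-03  5.0e-04  1.0e+00 -1.5e-03] [ 0.247  -5.1914  6.3887] [-1.1173  0.0893  0.0179] 0.043 59.7777
```

Request:
drive_tool:
  targets:
    - [0,0,-0.05,0,0,0,-0.3]
    - [0,0,-0.05,0,0,0,-0.3]
    - [0,0,0,0,0,0,-0.3]

```text
clock: 4.68
tool_pos: [0.6078, -0.2546, 0.2208]
orientation: [-0.0, -0.0, 1.0, 0.0]
contact_force: [-1.1, -0.8, -4.3]
opening: 0.0428
grasp_force: 61.2
```

Request:
drive_tool:
  targets:
    - [0.1,-0.01,0,0,0,0,-0.3]
    - [0.25,0.01,0,0,0,0,-0.3]
    - [0.3,0.01,0,0,0,0,-0.3]
    - [0.3,0.01,0,0,0,0,-0.3]
    - [0,0,0,0,0,0,-0.3]

```text
clock: 5.3
tool_pos: [0.4617, -0.2505, 0.2203]
orientation: [-0.002, 0.001, 1.0, 0.001]
contact_force: [1.2, -0.4, -3.6]
opening: 0.0426
grasp_force: 61.6
```

Request:
drive_tool:
  targets:
    - [0,0,-0.33,0,0,0,-0.3]
    - [0,0.2,-0.3,0,0,0,-0.3]
    - [-0.02,0.35,0,0,0,0,-0.3]
    - [-0.03,0.38,0,0,0,0,-0.3]
    - [-0.03,0.38,0,0,0,0,-0.3]

```text
clock: 5.92
tool_pos: [0.478, -0.0537, 0.3154]
orientation: [0.001, 0.0, 1.0, 0.0]
contact_force: [0.7, -0.1, -3.8]
opening: 0.0427
grasp_force: 63.2
```

Request:
drive_tool:
  targets:
    - [-0.03,0.38,0,0,0,0,-0.3]
    - [0,0.38,0.0,0,0,0,-0.3]
    - [0,0,0,0,0,0,-0.3]
    - [0,0,0,0,0,0,-0.3]

```text
clock: 6.42
tool_pos: [0.4821, 0.059, 0.3152]
orientation: [0.0, -0.001, 1.0, -0.0]
contact_force: [0.1, 0.4, -4.4]
opening: 0.0432
grasp_force: 63.7
```

Run:
```python
from plant import manip
import cv2,numpy as np
im=manip.camera("scene");o=manip.get_obs();print(o["tool_pos"],o["contact_force"],o["moment"])
cv2.imwrite("pics/sc3.png",im[:,:,::-1])
a=im[90:260,140:290,::-1];t=manip.camera("top");cv2.imwrite("pics/t3.png",t[:,:,::-1]);b=t[160:330,120:270,::-1]
cv2.imwrite("pics/p3.png",cv2.resize(np.hstack([a,b]),None,fx=2.6,fy=2.6,interpolation=cv2.INTER_CUBIC))
```

```text
[0.48208165 0.05823703 0.31516127] [-0.25848761 -0.3914936  -4.50192245] [-0.02991974 -0.02888078  0.04498158]
```

View pics/p3.png

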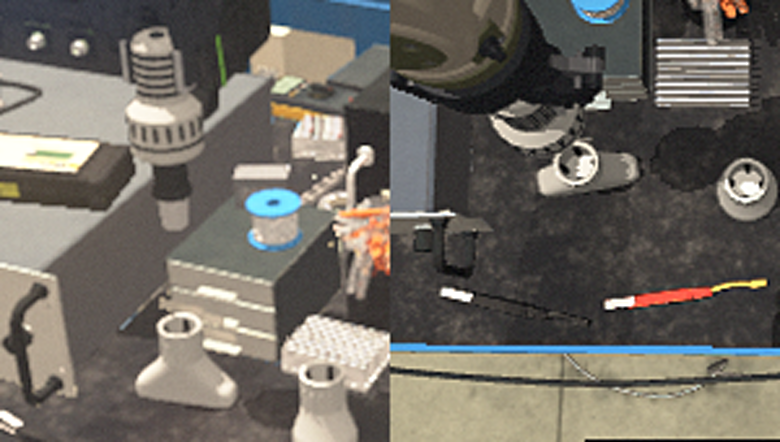

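Run:
```python
from h import *
import cv2
def proj(n,X):
    c=manip.get_calibration(n);f=210/np.tan(np.radians(c["fovy"]/2));p=np.array(c["R"])@X+np.array(c["t"]);return np.array([c["cx"]+f*p[0]/p[2],c["cy"]+f*p[1]/p[2]])
im=cv2.imread("pics/sc3.png");x0,y0=165,95;k=6;a=cv2.resize(im[y0:y0+100,x0:x0+75],None,fx=k,fy=k,interpolation=cv2.INTER_CUBIC)
m=lambda u:tuple(int(v) for v in (u-[x0,y0]+.5)*k)
for z in np.arange(.18,.37,.01): cv2.circle(a,m(proj("scene",np.array([.4821,.0585,z]))),1,(0,0,255),-1)
b=cv2.resize(cv2.imread("pics/sc3.png")[195:250,185:235],None,fx=6,fy=6,interpolation=cv2.INTER_CUBIC)
b=cv2.copyMakeBorder(b,0,600-b.shape[0],0,0,cv2.BORDER_CONSTANT)
cv2.imwrite("pics/z3.png",np.hstack([a,b]))
g=im.mean(2).astype(int)
for r in range(150,181,2): print(r,*g[r,195:220], 'axis')
for z in(.1838,.2,.22,.24,.36):print(z,proj("scene",np.array([.4821,.0585,z])))
```

```text
150 152 152 153 150 155 156 157 156 154 157 150 151 154 147 149 150 145 145 139 122 99 86 89 85 90 axis
152 160 168 151 137 136 146 151 153 151 149 148 141 133 125 118 107 97 88 86 87 86 88 89 84 91 axis
154 185 184 189 130 48 53 53 48 52 54 54 51 56 53 49 53 60 84 94 91 92 86 90 88 92 axis
156 181 185 189 137 54 52 57 54 55 54 60 59 59 59 55 52 51 76 92 91 84 90 88 87 91 axis
158 183 171 155 124 86 48 57 56 55 58 55 56 50 54 53 53 48 85 92 89 89 91 88 90 92 axis
160 151 124 100 95 75 54 55 54 55 54 60 55 60 55 50 51 53 58 77 88 90 90 85 87 87 axis
162 92 88 95 79 54 55 56 57 53 55 51 57 53 51 53 55 56 54 58 84 88 88 91 89 90 axis
164 93 93 91 69 53 59 57 64 59 57 56 55 63 63 57 55 54 53 69 89 92 90 90 89 87 axis
166 88 87 88 91 82 64 66 50 49 50 45 51 49 60 67 69 108 106 88 90 87 90 90 90 88 axis
168 89 90 88 90 92 105 141 154 147 141 145 144 153 155 154 150 147 116 85 88 91 86 91 87 82 axis
170 89 89 90 92 88 86 129 153 150 150 157 157 153 147 149 148 145 115 88 88 89 92 90 91 91 axis
172 91 89 91 88 91 88 126 150 153 152 151 152 151 149 145 147 146 113 89 89 91 88 90 88 86 axis
174 89 85 90 90 90 86 85 133 157 150 151 153 153 151 149 147 149 117 87 88 92 87 88 91 103 axis
176 92 90 87 88 87 88 87 130 149 152 152 153 153 150 149 151 138 106 82 84 86 91 106 113 114 axis
178 89 91 85 86 90 88 87 88 98 121 129 126 128 126 123 99 84 91 89 93 101 113 114 114 117 axis
180 90 86 88 90 87 87 89 90 92 86 87 88 87 89 91 92 87 96 108 114 112 112 112 110 115 axis
0.1838 [206.32789979 176.14079641]
0.2 [205.67220249 169.93030252]
0.22 [204.84978196 162.14067512]
0.24 [204.01273099 154.21247417]
0.36 [198.66009065 103.51447679]
```

View pics/z3.png

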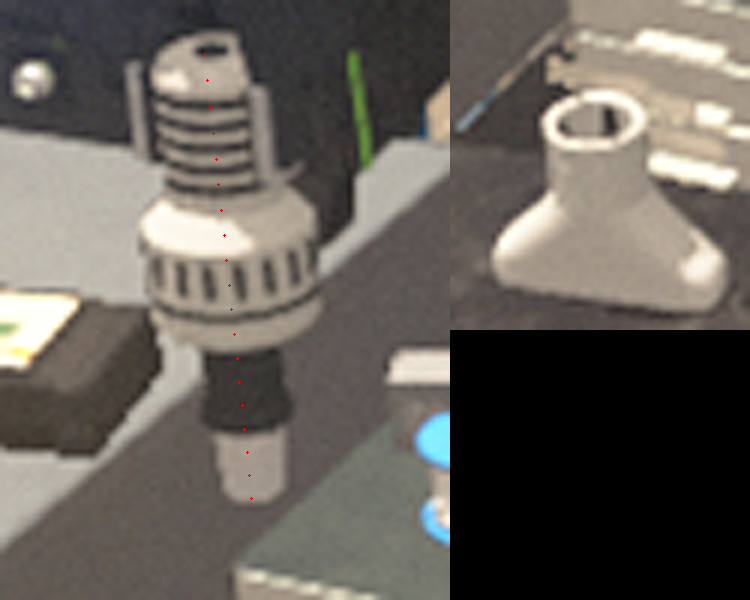

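Request:
drive_tool:
  targets:
    - [0.029,0.018,0.1,0,0,0,-0.3]
    - [0,0,0.25,0,0,0,-0.3]
    - [0,0,0.2,0,0,0,-0.3]
    - [0,0,0.08,0,0,0,-0.3]
    - [0,0,0,0,0,0,-0.3]

```text
clock: 7.15
tool_pos: [0.4771, 0.0604, 0.2205]
orientation: [-0.001, 0.001, 1.0, 0.0]
contact_force: [-0.9, 0.2, -4.4]
opening: 0.0426
grasp_force: 63.7
```

Run:
```python
from plant import manip
import cv2,numpy as np
im=manip.camera("scene");o=manip.get_obs();print(o["tool_pos"],o["contact_force"],o["moment"])
cv2.imwrite("pics/p4.png",cv2.resize(im[140:260,170:270,::-1],None,fx=5,fy=5,interpolation=cv2.INTER_CUBIC))
```

```text
[0.47781518 0.06059174 0.22147045] [ 0.66247462 -0.69392171 -3.9268779 ] [ 0.01046446 -0.02532232 -0.03591695]
```

View pics/p4.png

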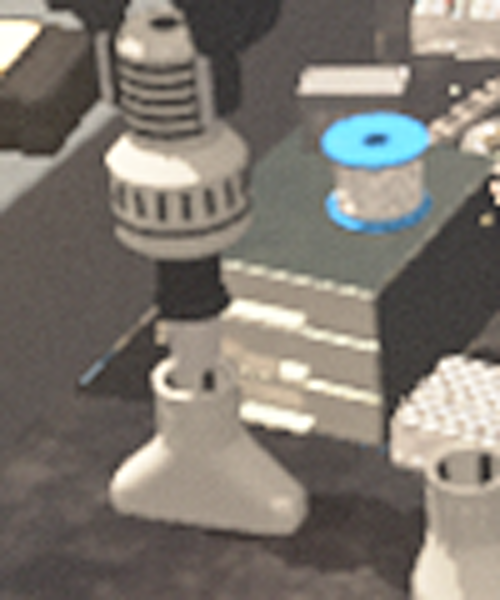

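Request:
drive_tool:
  targets:
    - [0,0,0.05,0,0,0,-0.3]
    - [0,0,0.04,0,0,0,-0.3]
    - [0,0,0,0,0,0,-0.3]
  squeeze: 90

```text
clock: 7.58
tool_pos: [0.477, 0.0613, 0.2069]
orientation: [-0.0, -0.0, 1.0, 0.0]
contact_force: [0.1, 0.7, -3.9]
opening: 0.0427
grasp_force: 91.6
```

Request:
drive_tool:
  targets:
    - [0,0,0.04,0,0,0,-0.3]
    - [0,0,0.04,0,0,0,-0.3]
    - [0,0,0.03,0,0,0,-0.3]
    - [0,0,0,0,0,0,-0.3]

```text
clock: 8.07
tool_pos: [0.4769, 0.0611, 0.1902]
orientation: [-0.001, -0.0, 1.0, -0.0]
contact_force: [-0.7, 0.4, -4.8]
opening: 0.0424
grasp_force: 91.9
```

Request:
drive_tool:
  targets:
    - [0,0,0.03,0,0,0,-0.3]
    - [0,0,0.02,0,0,0,-0.3]
    - [0,0,0,0,0,0,-0.3]

```text
clock: 8.45
tool_pos: [0.4773, 0.0612, 0.1833]
orientation: [0.0, 0.0, 1.0, -0.0]
contact_force: [-0.1, -0.3, -1.9]
opening: 0.0425
grasp_force: 91.9
```

Request:
drive_tool:
  targets:
    - [0,0,0.02,0,0,0,-0.3]
    - [0,0,0.02,0,0,0,-0.3]
    - [0,0,0,0,0,0,-0.3]

```text
clock: 8.82
tool_pos: [0.4784, 0.0612, 0.1794]
orientation: [0.002, -0.0, 1.0, -0.0]
contact_force: [-4.2, -0.4, 13.2]
opening: 0.0426
grasp_force: 94.1
```

Request:
drive_tool:
  targets:
    - [0,0,0.02,0,0,0,-0.3]
    - [0,0,0.02,0,0,0,-0.3]
    - [0,0,0,0,0,0,-0.3]

```text
clock: 9.2
tool_pos: [0.4829, 0.0613, 0.179]
orientation: [0.008, -0.0, 1.0, -0.0]
contact_force: [-5.5, 0.2, 40.8]
opening: 0.0423
grasp_force: 96.4
```

Request:
drive_tool:
  targets:
    - [0,0,-0.04,0,0,0,-0.3]
    - [0,0,-0.03,0,0,0,-0.3]
    - [0,0,-0.05,0,0,0,-0.3]
    - [0,0,-0.1,0,0,0,-0.3]
    - [0,0,-0.1,0,0,0,-0.3]

```text
clock: 9.82
tool_pos: [0.4773, 0.0612, 0.22]
orientation: [-0.0, -0.0, 1.0, 0.0]
contact_force: [0.9, -0.4, -4.8]
opening: 0.0425
grasp_force: 92.3
```

Request:
drive_tool:
  targets:
    - [0,0,-0.3,0,0,0,-0.3]
    - [0,0,-0.3,0,0,0,-0.3]
    - [0,0,-0.15,0,0,0,-0.3]
    - [0,0,0,0,0,0,-0.3]

```text
clock: 10.32
tool_pos: [0.4786, 0.0612, 0.3343]
orientation: [0.003, -0.0, 1.0, -0.0]
contact_force: [-0.4, 0.9, -5.4]
opening: 0.042
grasp_force: 92.2
```

Run:
```python
from plant import manip
import cv2,numpy as np
im=manip.camera("scene");o=manip.get_obs();print(o["tool_pos"],o["orientation"],o["contact_force"],o["moment"])
cv2.imwrite("pics/sc5.png",im[:,:,::-1])
cv2.imwrite("pics/p5.png",cv2.resize(im[85:245,160:290,::-1],None,fx=3.7,fy=3.7,interpolation=cv2.INTER_CUBIC))
```

```text
[0.47782323 0.06122051 0.33251881] [ 9.96146848e-04 -3.38844719e-05  9.99999503e-01  9.33643129e-06] [ 0.28908338 -0.16659574 -4.89242123] [-0.05047856  0.03092875  0.003972  ]
```

View pics/p5.png

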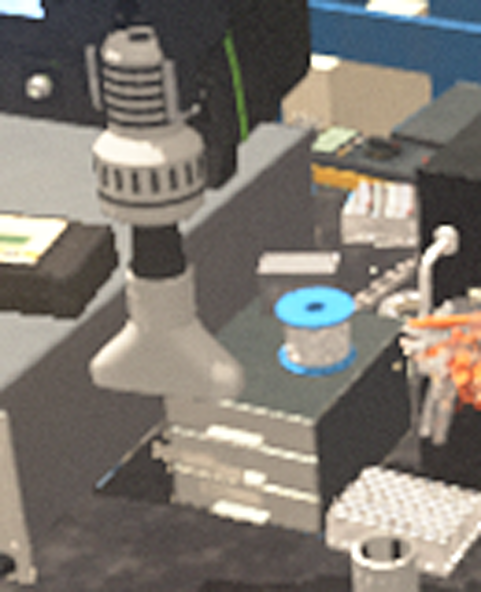

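Request:
drive_tool:
  targets:
    - [0,-0.2,0,0,0,0,-0.3]
    - [0,-0.35,0,0,0,0,-0.3]
    - [0,-0.35,0,0,0,0,-0.3]
    - [0,-0.35,0,0,0,0,-0.3]
    - [0,-0.35,0,0,0,0,-0.3]

```text
clock: 11.0
tool_pos: [0.4765, -0.1801, 0.33]
orientation: [-0.001, -0.0, 1.0, 0.001]
contact_force: [1.4, 0.6, -4.2]
opening: 0.0427
grasp_force: 92.8
```

Request:
drive_tool:
  targets:
    - [0,-0.3,0,0,0,0,-0.3]
    - [-0.01,-0.17,0.15,0,0,0,-0.3]
    - [0,0,0.3,0,0,0,-0.3]
    - [0,0,0.2,0,0,0,-0.3]
    - [0,0,0,0,0,0,-0.3]

```text
clock: 11.62
tool_pos: [0.4764, -0.2476, 0.2301]
orientation: [-0.004, 0.0, 1.0, 0.003]
contact_force: [0.8, 0.0, -4.4]
opening: 0.0424
grasp_force: 93.0
```

Request:
drive_tool:
  targets:
    - [0,-0.027,0.045,0,0,0,-0.3]
    - [0,0,0,0,0,0,-0.3]

```text
clock: 11.88
tool_pos: [0.4794, -0.2538, 0.2283]
orientation: [0.001, 0.0, 1.0, -0.0]
contact_force: [0.1, -0.5, -4.3]
opening: 0.0425
grasp_force: 93.3
```

Request:
drive_tool:
  targets:
    - [-0.2,-0.01,0,0,0,0,-0.3]
    - [-0.25,-0.01,0,0,0,0,-0.3]
    - [-0.25,-0.01,0,0,0,0,-0.3]
    - [-0.15,-0.01,0,0,0,0,-0.3]
    - [-0.03,0,0,0,0,0,-0.3]

```text
clock: 12.5
tool_pos: [0.6125, -0.2594, 0.2279]
orientation: [0.001, -0.001, 1.0, -0.0]
contact_force: [-0.7, -0.3, -4.7]
opening: 0.0425
grasp_force: 93.6
```

Request:
drive_tool:
  targets:
    - [0,0,0,0,0,0,-0.3]
    - [0,0,0,0,0,0,-0.3]

```text
clock: 12.75
tool_pos: [0.6101, -0.2593, 0.228]
orientation: [-0.0, 0.0, 1.0, -0.0]
contact_force: [0.3, 0.1, -4.6]
opening: 0.0424
grasp_force: 93.6
```

Request:
drive_tool:
  targets:
    - [0.006,0.01,0.03,0,0,0,-0.3]
    - [0,0,0.04,0,0,0,-0.3]
    - [0,0,0.03,0,0,0,-0.3]
    - [0,0,0.02,0,0,0,-0.3]
    - [0,0,0,0,0,0,-0.3]

```text
clock: 13.38
tool_pos: [0.6098, -0.2577, 0.2091]
orientation: [-0.0, -0.0, 1.0, 0.0]
contact_force: [-0.4, 0.8, -4.8]
opening: 0.0426
grasp_force: 93.6
```

Request:
drive_tool:
  targets:
    - [0,0,0.01,0,0,0,-0.3]
    - [0,0,0.01,0,0,0,-0.3]
    - [0,0,0,0,0,0,-0.3]

```text
clock: 13.75
tool_pos: [0.6102, -0.2579, 0.2081]
orientation: [0.001, -0.0, 1.0, -0.0]
contact_force: [-2.7, 1.6, 4.0]
opening: 0.0425
grasp_force: 94.3
```

Request:
drive_tool:
  targets:
    - [0,0,0,0,0,0,0.05]
    - [0,0,0,0,0,0,0.3]
    - [0,0,0,0,0,0,1]
    - [0,0,0,0,0,0,1]
    - [0,0,0,0,0,0,1]
  squeeze: 20

```text
clock: 14.38
tool_pos: [0.61, -0.2578, 0.2065]
orientation: [0.0, -0.0, 1.0, 0.0]
contact_force: [-0.7, -0.3, 0.3]
opening: 0.0854
grasp_force: 0.0
```

Request:
drive_tool:
  targets:
    - [0,0,-0.1,0,0,0,1]
    - [0,0,-0.2,0,0,0,1]
    - [0,0,-0.35,0,0,0,1]
    - [0,0,-0.35,0,0,0,1]
    - [0.2,0,-0.1,0,0,0,1]

```text
clock: 15.0
tool_pos: [0.5824, -0.2588, 0.3764]
orientation: [0.004, -0.001, 1.0, -0.002]
contact_force: [0.4, 0.2, -0.0]
opening: 0.0851
grasp_force: 0.0
```

Request:
drive_tool:
  targets:
    - [0.3,0.3,0,0,0,0,1]
    - [0.2,0.35,0,0,0,0,1]
    - [0.1,0.38,0,0,0,0,1]
    - [0,0.38,0,0,0,0,1]
    - [0,0.38,0,0,0,0,1]

```text
clock: 15.62
tool_pos: [0.4903, 0.0114, 0.3733]
orientation: [0.001, 0.0, 1.0, -0.0]
contact_force: [0.8, -0.5, -0.4]
opening: 0.0857
grasp_force: 0.0
```

Run:
```python
from plant import manip
import cv2,numpy as np
a=manip.camera("scene")[130:310,200:400,::-1];b=manip.camera("top")[110:290,190:390,::-1]
cv2.imwrite("pics/p6.png",cv2.resize(np.hstack([a,b]),None,fx=2,fy=2,interpolation=cv2.INTER_CUBIC))
```

```text
(no output)
```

View pics/p6.png

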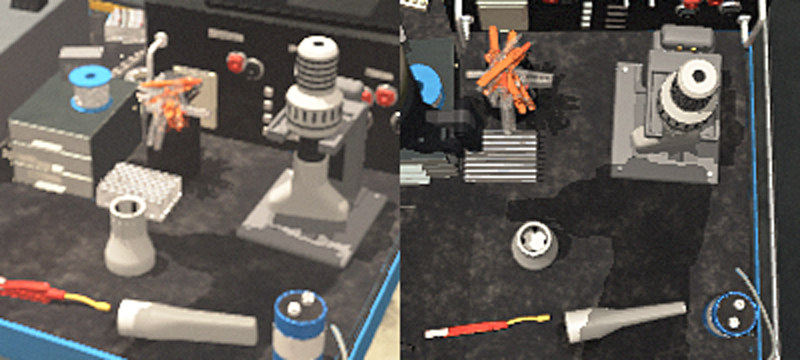

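The picture shows the vacuum upright in the fork, with its top at scene pixel (358, 151) as at the start. The flat nozzle is on it, and the round nozzle, heat sink and capacitor have not moved.

```bash
python3 -c "
from plant import manip
print(manip.job_done())"
```

```text
the job is handed in; nothing more can be done
None
```

The flat nozzle is pressed home on the vacuum, which hangs upright and released in the dock again; the round nozzle, heat sink and capacitor look unmoved, and I handed the job in at about 16 s (no verdict was returned).

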